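# Undo the sagging bolt of the log-slice pen and hold its gate ajar

### The job

Get the little gate of the log-slice pen ajar so that slices can be taken out: swing up the small safety lever that stands behind the bolt's tail, then take the bolt by its ball knob, lift its sagging end over the keeper's bent-up lip while pulling the bolt right back, and swing the gate towards the robot until its free end stands about 13 cm out. The gate is sprung shut, so finish while still holding it ajar by the bolt's knob, with the lever left up and without disturbing the loose things around.

Things in the scene. Friction and masses are not known exactly. Their poses are not given: they have to be found in the camera images.
- pen: Low slatted wooden pen fixed on the bench, 220 mm deep, 446 mm wide, posts and gate top 120 mm high. Origin on the bench under the gate's middle; x into the pen (away from the robot), y left along the gate to the hinge post, z up. Gate 34 mm thick, centred on x = 0; latch post at y = -0.198. On the gate's top from right (-y) to left: bolt end in keeper, ball knob, barrel, bolt tail, lever.
- gate_hinge (a point): Point on the gate's vertical hinge axis, at the height of the gate's top (120 mm), at pen x = 0, y = +0.175. The gate's free end is 340 mm from it.
- gate (a joint): Gate angle (rad), 0 shut, positive as the free (right) end swings out of the pen towards the robot (clockwise seen from above), to 1.2. A spring pulls it shut: about 2 N at the bolt's knob; let go and it closes. At 0.4 rad the free end stands 130 mm out. It cannot open while the bolt's end is between the keeper's cheeks.
- bolt_knob (a point): Centre of the steel ball knob (22 mm diameter) on a 10 mm upright stem on the bolt, to be pinched from above; about 74 mm above the gate's top. It stands at pen y = -0.134 with the bolt shot, 309 mm from the hinge axis and 130 mm to the right of the barrel's pin. Nothing else rises near it. Moves with the bolt.
- pull_knob: The bolt's ball knob and its stem, one piece with the bolt. Origin on the bolt's axis, 50 mm below the ball's centre; z along the stem, y along the bolt towards its tail.
- bolt (a joint): Slide of the steel bolt (12 mm rod) in its barrel (m): about 0 shot, positive drawn left along the gate (pen +y), range -0.010 to 0.050; 1 N friction, stays put. A toe under its end hangs 9 mm behind the keeper's lip: not lifted, the bolt stops after about 3 mm. Clear of the keeper from 0.022. With the lever down the tail hits the lever's foot after about 6 mm.
- barrel (a joint): Rocking of barrel and bolt about the pin (rad): 0 = sagging by its weight, positive = knob and bolt end lifted, stop 0.16. About 0.05 rad (7 mm at the knob) brings the toe over the lip; 11 mm at the knob is a good lift (stop: 20 mm at the knob with the bolt shot, 13 mm when drawn). Takes 1 to 2 N; sags again when let go.
- barrel_pin (a point): The barrel's rocking pin on the gate: axis across the gate, 30 mm above its top.
- keeper_lip (a point): Middle of the top edge of the keeper's bent-up lip, on the latch post's top, 12.5 mm above it, 20 mm wide and 4 mm thick. The keeper's two cheeks, 46 mm high, stand 22 mm apart in front of and behind the bolt's end.
- lever_knob (a point): Centre of the ball (18 mm diameter) on an 8 mm upright stem at the free end of the small aluminium lever, 70 mm to the right (-y) of the lever's pivot and 32 mm above it when the lever is down; about 70 mm above the gate's top. To be pinched from above or pushed.
- lever_pivot (a point): The lever's pivot on its forked head on the gate, axis across the gate (pen x), 38 mm above the gate's top.
- lever (a joint): Lever angle (rad): 0 down, with its foot standing behind the bolt's tail; positive as its ball goes up and over to the left, stop at 1.2. A stiff pivot (about 0.04 Nm): stays where it is left. Properly up means more than about 0.7.
- slice_a: Loose log slice in the pen, 84 mm across, 50 mm high; bystander. Origin under its centre.
- slice_b: Loose log slice in the pen, 64 mm across, 70 mm high; bystander. Origin under its centre.
- slice_c: Loose log slice in the pen, 90 mm across, 35 mm high; bystander. Origin under its centre.
- slice_d: Loose log slice on the bench to the right of the pen, 80 mm across, 45 mm high; bystander. Origin under its centre.
- slice_e: Loose log slice on the bench to the left of the pen, 56 mm across, 60 mm high; bystander. Origin under its centre.
- sanding_block: Loose cork sanding block, 112 x 67 x 32 mm, on the bench to the right; bystander. Origin under its centre.
- glue_bottle: Loose white glue bottle, 56 mm across, 150 mm high, on the bench to the left; bystander. Origin under its centre.
- paint_brush: Loose brush lying on the bench to the left; bystander. Origin under its middle.

How it is judged:
By the outcome, as a careful person would: the job done as asked, in the order asked, and still so for the second after the job is handed in, while the arm keeps its last pose, push and grip.
It also fails if it takes over 45 s, if anything falls off the work surface, if the arm or the gripper's body presses on something with over 40 N, if the wrist force passes 120 N, or if a joint passes its speed limit or range.

### The arm

A 6-joint arm with a two-finger parallel gripper is mounted at the origin on the work surface. World frame = base frame: x ahead of the robot, y to its left, z up, the work surface at z = 0. Lengths are in m, angles in rad, forces in N, time in s.
With the tool pointing down it reaches from about 0.35 to 0.875 m from the base axis. Payload 4.2 kg.
Tool frame: the origin (TCP) lies midway between the tips of the shut fingers; the grasp point (between the pads) lies 19 mm behind it; z points along the fingers, y is the direction in which the jaws open and shut (so a half turn about z gives the same grasp; the last joint's range is limited). The gripper opens to 87 mm and grips with 3 to 60 N. Pads are 19 mm wide; open, the fingers measure 117 mm over their backs; the gripper's body (75 mm by 190 mm) begins 51 mm behind the grasp point.
Start: joints at [1.421, 0.385, 0.008, 0, -1.194, -0.259], TCP at [0.248, 0.573, 0.199] pointing down, gripper open.
Joint ranges: [-3.14, 3.14], [-1.21, 2.06], [-1.07, 1.41], [-3.16, 2.05], [-2.99, -0.16], [-3.1, 3.1]. Speed limits (rad/s): [2.79, 2.79, 3.14, 3.14, 3.14, 3.14].

### API

Orientations are given as a rotation vector (axis times angle).
In Python, from workcell import robot gives the robot as it stands.
- The arm moves only by the tool servo_tool, never from a script. Its argument "rows" is a list of rows, each a list of 5 numbers: the shift along the tool's x, y, z normalised to -1 to 1, where 1 is 0.25 m, then the turn about the tool's z normalised to -1 to 1, where 1 is 0.5 rad, then the opening, from -1 (shut) to 1 (fully open). In form: [[dx, dy, dz, turn, grip], ...]. A call has 1 to 8 rows; each row is the pose to reach, as a shift and turn from the pose commanded when the call began, along the tool's axes at that moment; what a row does not reach only later rows make up. A row lasts 1/8 s, in which the tool goes at most 62.5 mm and 10.7 degrees, less where a joint would pass 70% of its speed; a pose out of reach is approached as far as the arm can. A call with a number of a shift or a turn outside -1 to 1 is refused whole. A call with a gripper value outside its range is refused whole. The fingers move at their own pace and stop on an object; the grip force is fixed at half the most. Time passes only in rows, so rows that repeat a pose let the fingers close. It gives the time, the measured TCP pose, the force and the opening at its end, in the units of the state.
- robot.observe(): the state, without advancing time (a new reading comes with each control period).
- robot.camera(name): name is "side" or "top"; returns a dict with "img" (480x640x3 uint8, blue, green, red), "z_map" (480x640 float32, m along the optical axis (not along the pixel's ray), 0 where there is no reading), "mtx" (3x3 intrinsics, pixels), "k1" (the pictures are not rectified: a ray, as slopes to the right and down, at radius r is drawn at 1 + k1 r^2 times it, then the intrinsics apply), "xyz" and "attitude" of the camera in the world. Camera axes: x right, y down, z forward; pixel columns grow to the right and rows downward; lengths in m; the calibration is good to about 2 mm. A picture is of the moment at which its call begins.
- robot.close_job(): hands the job in, once; it reports no verdict.
The state is a dict: "time_s": time; "qpos": joint angles; "qd": joint speeds; "joint_efforts": joint torques, N m; "eef_pos": TCP position; "tool_rot": TCP orientation; "contact_force": force on the tool from outside, world axes, zero at the start; "ft_torque": the same for the moment, N m; "gripper_width": opening from 0.0 (shut) to 1.0 (fully open).
Only numpy, scipy, OpenCV 4.12 (cv2) and the standard library are available. Lean on these libraries where they do the work, as an engineer would, in place of code of your own. Each camera call takes 0.05 s, during which the arm holds its last target.

## Working session

There is one attempt and no reset: what is moved stays moved. The work goes in short steps, Python scripts to look and compute and a tool call to move; the robot and the scene stay as the last step left them, time stands still between calls to the robot, and variables do not carry over. Pictures are saved under pics/ and viewed, and the job is handed in when it is done.

Besides the shell and the picture viewer there is one more tool, called after "Call:" as name(argument=value, ...) on one line, values as JSON. servo_tool: Moves the arm, as the interface text tells. Its arguments: {"type":"object","properties":{"rows":{"type":"array"}},"required":["rows"]}

```bash
mkdir -p pics; ls
python3 - <<'E'
from workcell import robot
import cv2,numpy as np
s=robot.observe()
print({k:np.round(v,3).tolist() for k,v in s.items()})
for n in("top","side"):
    c=robot.camera(n); cv2.imwrite(f"pics/{n}0.png",c["img"])
    print(n,c["mtx"],c["k1"],c["xyz"],c["attitude"])
    np.save(f"{n}0z.npy",c["z_map"])
E
```

```text
pics
{'time_s': 0.0, 'qpos': [1.421, 0.386, 0.007, -0.001, -1.194, -0.259], 'qd': [-0.002, 0.001, -0.001, -0.002, -0.0, -0.001], 'joint_efforts': [0.0, -39.066, 18.74, 4.22, 0.011, -0.0], 'eef_pos': [0.248, 0.573, 0.198], 'tool_rot': [3.074, -0.637, -0.001], 'contact_force': [0.194, 0.455, -0.627], 'ft_torque': [0.046, 0.052, 0.016], 'gripper_width': 0.999}
top [[537.17144111   0.         311.72897173]
 [  0.         537.17144111 245.57593499]
 [  0.           0.           1.        ]] -0.004650109180936274 [ 0.32636334 -0.00696024  1.44431745] [-2.1594187   2.11963997 -0.19281473]
side [[473.19492615   0.         320.89959081]
 [  0.         473.19492615 240.47960599]
 [  0.           0.           1.        ]] 0.03113646712393999 [ 0.21343952 -0.74967165  1.05164824] [-2.35829595  0.52005439 -0.22045098]
```

View pics/top0.png

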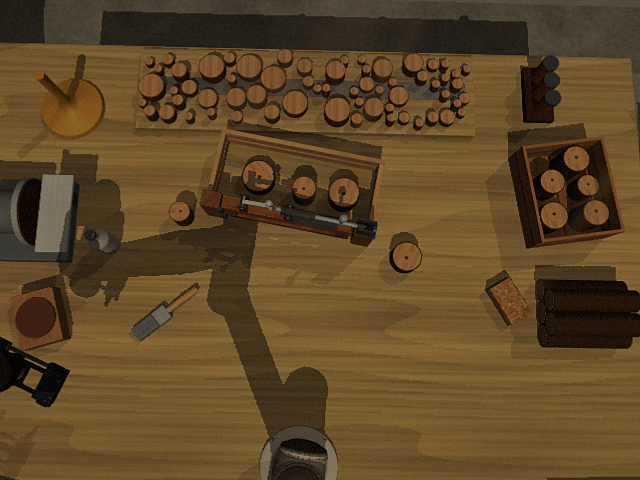

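View pics/side0.png

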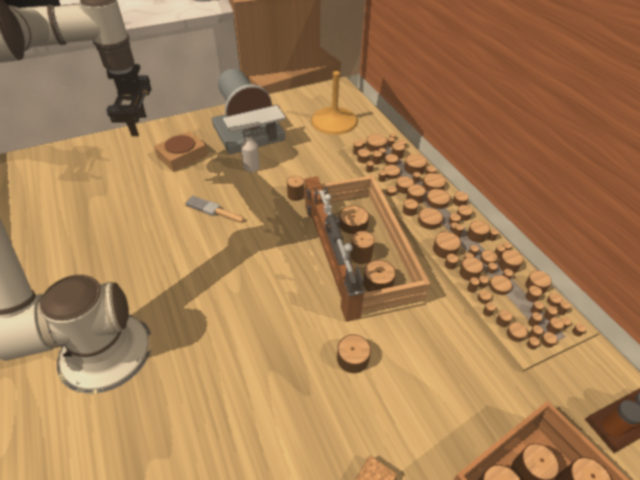

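Run:
```python
import cv2
a=cv2.imread("pics/top0.png")[180:255,190:390]; cv2.imwrite("pics/top0c.png",cv2.convertScaleAbs(cv2.resize(a,None,fx=4,fy=4,interpolation=cv2.INTER_CUBIC),alpha=1.6))
a=cv2.imread("pics/side0.png")[170:330,290:430]; cv2.imwrite("pics/side0c.png",cv2.resize(a,None,fx=3.7,fy=3.7,interpolation=cv2.INTER_CUBIC))
```

```text
(no output)
```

View pics/top0c.png

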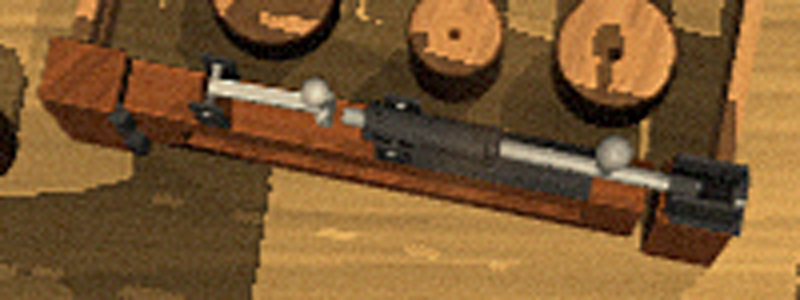

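View pics/side0c.png

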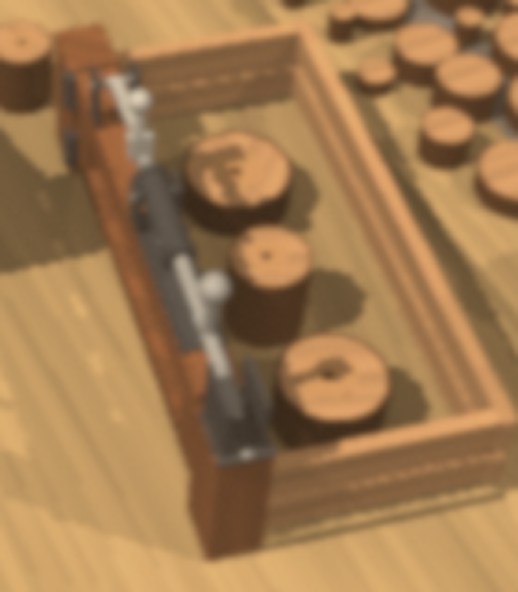

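```bash
cat > h.py <<'E'
import cv2,numpy as np
from workcell import robot
from scipy.spatial.transform import Rotation as R
def ray(c,uv):
    p=cv2.undistortPoints(np.array([[uv]],float),c["mtx"],np.array([c["k1"],0,0,0.]))[0,0]
    d=R.from_rotvec(c["attitude"]).apply([p[0],p[1],1.]); return np.array(c["xyz"]),d
def onz(c,uv,z):
    o,d=ray(c,uv); return o+d*(z-o[2])/d[2]
def tri(c1,u1,c2,u2):
    o1,d1=ray(c1,u1);o2,d2=ray(c2,u2)
    A=np.c_[d1,-d2]; t=np.linalg.lstsq(A,o2-o1,rcond=None)[0]
    a,b=o1+t[0]*d1,o2+t[1]*d2; return (a+b)/2,np.linalg.norm(a-b)
E
python3 - <<'E'
from h import *
np.set_printoptions(precision=4,suppress=True)
t=robot.camera("top");s=robot.camera("side")
ut,us=(269,203.2),(327.6,196.5)
print("lever",tri(t,ut,s,us),onz(t,ut,.19),onz(s,us,.19))
ut,us=(343.75,218.2),(347.8,247.6)
print("bolt",tri(t,ut,s,us),onz(t,ut,.194),onz(s,us,.194))
# post top corners in top crop: hinge post and latch post (z=.12)
for n,p in dict(hpTL=(52,38),hpTR=(128,62),hpBR=(117,108),hpBL=(40,83),lpBL=(645,222),lpBR=(735,237),lpTR=(746,168),gateBL=(130,98),gateBR=(638,208),cheekR=(740,168),cheekR2=(735,232)).items():
    print(n,onz(t,(p[0]/4+190,p[1]/4+180),.12))
E
```

```text
lever (array([0.6376, 0.0828, 0.1994]), np.float64(0.000824572279891447)) [0.6395 0.0836 0.19  ] [0.6427 0.092  0.19  ]
bolt (array([ 0.606 , -0.0959,  0.1931]), np.float64(0.0006660837879194551)) [ 0.6055 -0.0958  0.194 ] [ 0.606  -0.0966  0.194 ]
hpTL [0.6892 0.2571 0.12  ]
hpTR [0.6746 0.2083 0.12  ]
hpBR [0.6445 0.2138 0.12  ]
hpBL [0.6597 0.2632 0.12  ]
lpBL [ 0.578  -0.1202  0.12  ]
lpBR [ 0.5695 -0.1768  0.12  ]
lpTR [ 0.6139 -0.1838  0.12  ]
gateBL [0.6512 0.2059 0.12  ]
gateBR [ 0.5868 -0.1158  0.12  ]
cheekR [ 0.6138 -0.18    0.12  ]
cheekR2 [ 0.5727 -0.1768  0.12  ]
```

Run:
```python
from h import *
np.set_printoptions(precision=4,suppress=True)
S=robot.camera("side");T=robot.camera("top")
for n,c,boxes in(("top",T,[(262,196,278,211),(336,212,352,226)]),("side",S,[(318,188,338,206),(338,238,358,258)])):
    for b in boxes:
        x0,y0,x1,y1=b
        im=c["img"][y0:y1,x0:x1]; z=c["z_map"][y0:y1,x0:x1]
        # world points
        vv,uu=np.mgrid[y0:y1,x0:x1]
        p=cv2.undistortPoints(np.stack([uu,vv],-1).reshape(-1,1,2).astype(float),c["mtx"],np.array([c["k1"],0,0,0.]))[:,0]
        P=np.c_[p,np.ones(len(p))]*z.reshape(-1,1)
        W=R.from_rotvec(c["attitude"]).apply(P)+c["xyz"]
        hsv=cv2.cvtColor(im,cv2.COLOR_BGR2HSV).reshape(-1,3)
        m=(W[:,2]>.175)&(z.ravel()>0)
        print(n,b,m.sum(),"mean px",np.c_[uu.ravel(),vv.ravel()][m].mean(0),"W mean",W[m].mean(0),"max",W[m].max(0),"min",W[m].min(0))
        print(np.round(W[:,2].reshape(uu.shape)*1000).astype(int))
```

```text
top (262, 196, 278, 211) 45 mean px [268.0667 202.5556] W mean [0.6382 0.085  0.2015] max [0.648  0.0927 0.2071] min [0.6298 0.0778 0.1793]
[[ -1   6  11  13   8  13  10   9  10  10  12  10   4  11  11  11]
 [  9   9  11   9  13   5   4  13  12  10   6  10  11  15  13  13]
 [ 12   8  14   8   7  12  13   6  12   7   7   6  14   9   8   8]
 [ 13  11  14   6  13 199 203 197   5   5   4  14  14  11  10  13]
 [ 11  13   6  10 198 205 204 205 203  13  12   3   8   3   8  10]
 [ 12  12   9 198 206 207 207 206 199 202   8  12   2   3  15   8]
 [122  11   9 204 207 204 205 204 202 199  11  14  13   5  15   9]
 [170 169 170 201 200 200 203 203 206 205 168  10   9   9  13   9]
 [165 169 169 199 199 204 205 204 207 198 171 151  13   5  11  10]
 [168 168 165 170 195 201 197 200 202 179 166 149 122 119 122 119]
 [169 173 167 166 163 196 201 201 174 172 165 153 118 116 157 114]
 [119 118 160 161 168 169 168 172 169 169 158 147 119 115 157 155]
 [121 120 119 125 122 117 164 164 166 164 161 118 119 124 159 155]
 [119 122 120 121 118 122 161 170 170 168 156 125 126 148 156 152]
 [119 123 118 123 126 
[... 4608 characters left out ...]
2  188  193  196  193  194   35   38
    49   54   56   59   59   61]
 [ 120  121  123  151  150  152  153  179  181  182  181   12   35   39
    40   44   50   52   56   56]
 [ 123  125  121  148  150  147  151  177  175  178  175    4   28   41
    39   46   49   48   51   50]
 [ 118  121  125  150  149  148  149  172  172  171  169   12   22   36
    39   43   42   45   43   51]
 [ 122  122  125  123  148  145  150  169  170  171  166   15   18   29
    32   33   39   38   45   48]
 [ 120  124  123  122  146  148  159  165  167  164  160    9   15   23
    30   31   35   39   39   43]
 [ 120  124  121  123  122  146  155  161  161  162  119   11   12   23
    24   26   32   33   34   37]]
```

```bash
cat >> h.py <<'E'
YAW=-0.19  # pen yaw
px=np.array([np.cos(YAW),np.sin(YAW),0]); py=np.array([-np.sin(YAW),np.cos(YAW),0])
def units(pos,rot,target):
    return np.round(R.from_rotvec(rot).inv().apply(np.array(target)-pos)/.25,3)
def need(target,yoff=0.0,st=None):
    "tool y along -pen x, rotated by yoff (world ccw)"
    s=st or robot.observe(); Rm=R.from_rotvec(s["tool_rot"])
    ty=Rm.apply([0,1,0]); want=-px
    d=np.arctan2(want[1],want[0])+yoff-np.arctan2(ty[1],ty[0]); d=(d+np.pi)%(2*np.pi)-np.pi
    print("shift",units(s["eef_pos"],s["tool_rot"],target),"turn units",round(-d/.5,3),"F",np.round(s["contact_force"],1),"tcp",np.round(s["eef_pos"],4),"w",round(float(s["gripper_width"]),3),"t",s["time_s"])
E
python3 -c "
from h import *
need([.638,.084,.30])
need([.44,.30,.30])"
```

```text
shift [ 2.208  1.177 -0.403] turn units 2.704 F [ 0.6 -0.4 -0.1] tcp [0.2483 0.5733 0.1991] w 0.999 t 0.3
shift [ 1.138  0.699 -0.403] turn units 2.704 F [ 0.6 -0.4 -0.1] tcp [0.2483 0.5733 0.1991] w 0.999 t 0.3
```

Call:
servo_tool(rows=[[0,0,-0.2,0,1],[0.1,0,-0.4,0.2,1],[0.3,0.1,-0.4,0.4,1],[0.5,0.25,-0.4,0.7,1],[0.7,0.35,-0.4,1,1],[0.9,0.45,-0.4,1,1],[1,0.5,-0.4,1,1],[1,0.5,-0.4,1,1]])

```text
time_s: 1.3
eef_pos: [0.4291, 0.3579, 0.2996]
tool_rot: [-2.82, 1.383, 0.0]
contact_force: [-0.5, 0.9, -0.0]
gripper_width: 0.998
```

```bash
python3 -c "
from h import *
need([.638,.084,.30])"
```

```text
shift [ 1.378  0.01  -0.002] turn units 1.697 F [-0.5  0.9 -0. ] tcp [0.4291 0.3579 0.2996] w 0.998 t 1.3
```

Call:
servo_tool(rows=[[0.2,0,0,0.3,1],[0.4,0,0,0.6,1],[0.6,0,0,0.9,1],[0.8,0,0,1,1],[1,0,0,1,1],[1,0,0,1,1]])

```text
time_s: 2.05
eef_pos: [0.5829, 0.1608, 0.2985]
tool_rot: [2.389, -2.038, -0.001]
contact_force: [-1.2, 1.3, 0.4]
gripper_width: 1.001
```

```bash
python3 -c "
from h import *
need([.638,.084,.30])"
```

```text
shift [ 0.338 -0.169 -0.006] turn units 0.697 F [-1.2  1.3  0.4] tcp [0.5829 0.1608 0.2985] w 1.001 t 2.05
```

Call:
servo_tool(rows=[[0.17,-0.08,0,0.35,1],[0.338,-0.169,-0.006,0.7,1],[0.338,-0.169,-0.006,0.7,1],[0.338,-0.169,-0.006,0.7,1]])

```text
time_s: 2.55
eef_pos: [0.6366, 0.087, 0.3007]
tool_rot: [2.005, -2.418, -0.001]
contact_force: [-0.6, 0.5, 0.4]
gripper_width: 1.003
```

Run:
```python
from h import *
need([.638,.084,.178])
c=robot.camera("top");cv2.imwrite("pics/top1c.png",cv2.convertScaleAbs(cv2.resize(c["img"][160:270,190:390],None,fx=4,fy=4,interpolation=cv2.INTER_CUBIC),alpha=1.6))
c=robot.camera("side");cv2.imwrite("pics/side1c.png",cv2.resize(c["img"][130:330,250:430],None,fx=3,fy=3,interpolation=cv2.INTER_CUBIC))
```

```text
shift [ 0.011 -0.008  0.491] turn units 0.008 F [-0.6  0.5  0.4] tcp [0.6366 0.087  0.3007] w 1.003 t 2.55
```

View pics/side1c.png

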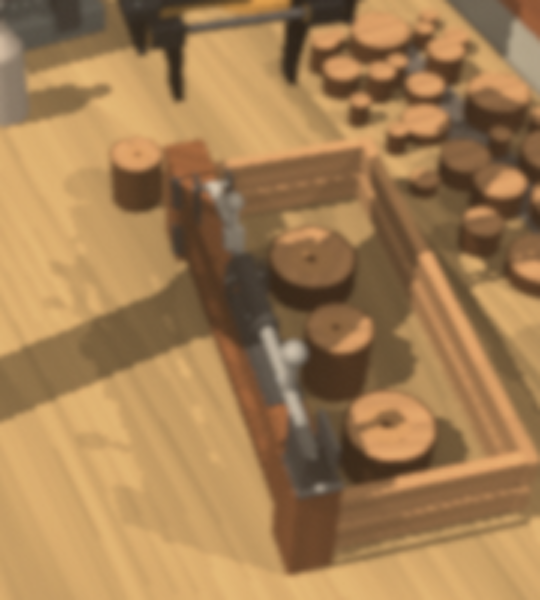

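View pics/top1c.png

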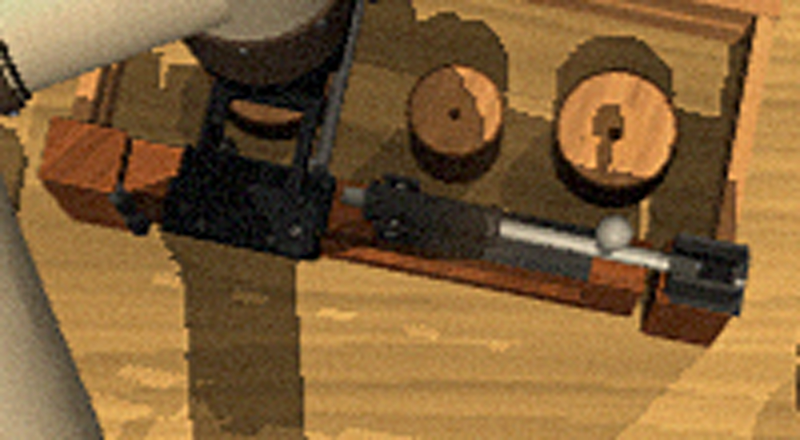

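Call:
servo_tool(rows=[[0.01,-0.01,0.15,0,1],[0.01,-0.01,0.3,0,1],[0.01,-0.01,0.4,0,1],[0.01,-0.01,0.49,0,1],[0.01,-0.01,0.49,0,1],[0.01,-0.01,0.49,0,1]])

```text
time_s: 3.4
eef_pos: [0.6396, 0.0836, 0.1799]
tool_rot: [-2.004, 2.417, -0.002]
contact_force: [0.2, 0.8, 0.5]
gripper_width: 1.0
```

Call:
servo_tool(rows=[[0,0,0,0,0],[0,0,0,0,-0.3],[0,0,0,0,-0.4],[0,0,0,0,-0.5],[0,0,0,0,-1],[0,0,0,0,-1],[0,0,0,0,-1]])

```text
time_s: 4.28
eef_pos: [0.6391, 0.0827, 0.1784]
tool_rot: [2.003, -2.42, -0.0]
contact_force: [0.4, 0.3, 0.2]
gripper_width: 0.289
```

Run:
```python
from h import *
need([.638,.084,.178])
c=robot.camera("side");cv2.imwrite("pics/side2c.png",cv2.resize(c["img"][130:330,250:430],None,fx=3,fy=3,interpolation=cv2.INTER_CUBIC))
```

```text
shift [-0.004  0.005  0.002] turn units 0.004 F [0.4 0.3 0.2] tcp [0.6391 0.0827 0.1784] w 0.289 t 4.275
```

View pics/side2c.png

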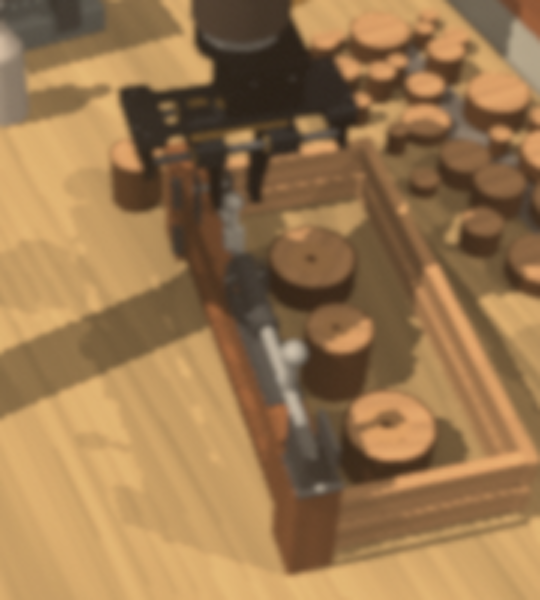

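Call:
servo_tool(rows=[[0,0,0,0,-1],[0,0,0,0,-1],[0,0,0,0,-1]])

```text
time_s: 4.7
eef_pos: [0.6387, 0.0828, 0.178]
tool_rot: [2.003, -2.42, -0.001]
contact_force: [-0.9, 0.6, -1.4]
gripper_width: 0.125
```

Call:
servo_tool(rows=[[0,0,0,0,-1],[0,0,0,0,-1]])

```text
time_s: 4.95
eef_pos: [0.6388, 0.0829, 0.1782]
tool_rot: [2.003, -2.42, -0.001]
contact_force: [-0.5, 1.1, -0.7]
gripper_width: 0.121
```

Run:
```python
from h import *
need([.638,.084,.178])
c=robot.camera("side");cv2.imwrite("pics/side3c.png",cv2.resize(c["img"][150:230,290:370],None,fx=7,fy=7,interpolation=cv2.INTER_CUBIC))
```

```text
shift [-0.004  0.004  0.001] turn units 0.004 F [-0.5  1.1 -0.7] tcp [0.6388 0.0829 0.1782] w 0.121 t 4.95
```

View pics/side3c.png

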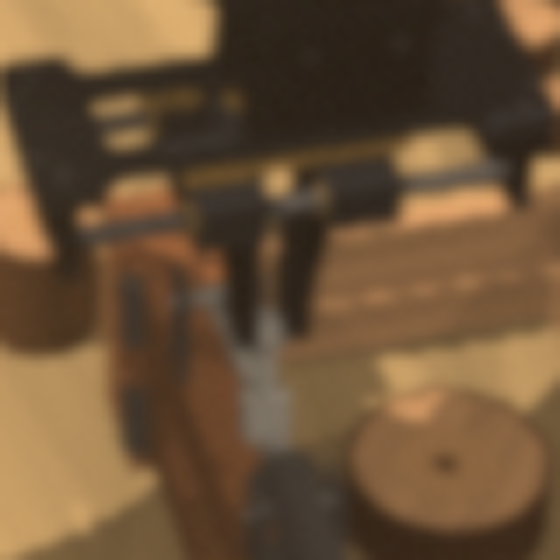

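Call:
servo_tool(rows=[[-0.018,0,-0.03,0,-1],[-0.038,0,-0.056,0,-1],[-0.06,0,-0.08,0,-1],[-0.082,0,-0.1,0,-1],[-0.134,0,-0.132,0,-1],[-0.19,0,-0.155,0,-1],[-0.236,0,-0.164,0,-1],[-0.236,0,-0.164,0,-1]])

```text
time_s: 6.0
eef_pos: [0.6502, 0.1419, 0.2192]
tool_rot: [2.005, -2.419, -0.0]
contact_force: [-0.5, 0.5, 0.4]
gripper_width: 0.006
```

Run:
```python
from h import *
need([.638,.084,.178])
c=robot.camera("side");cv2.imwrite("pics/side4c.png",cv2.resize(c["img"][130:230,280:380],None,fx=6,fy=6,interpolation=cv2.INTER_CUBIC))
```

```text
shift [0.237 0.005 0.165] turn units 0.007 F [-0.5  0.5  0.4] tcp [0.6502 0.1419 0.2192] w 0.006 t 6.0
```

View pics/side4c.png

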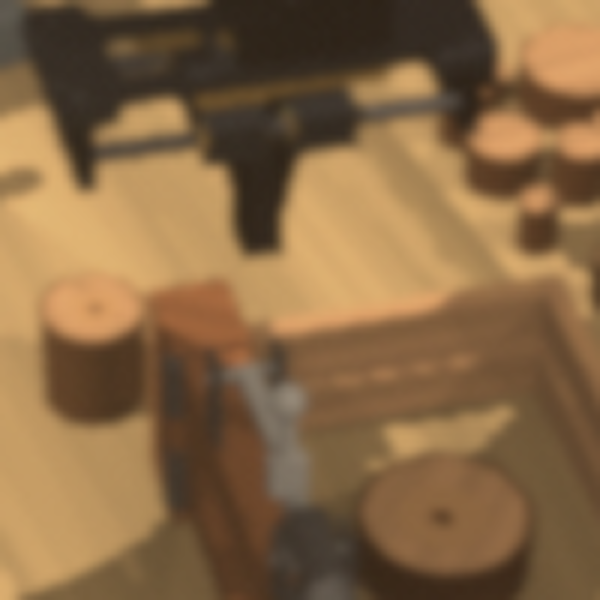

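```bash
cat >> h.py <<'E'
def proj(c,P):
    Rm=R.from_rotvec(c["attitude"]).as_matrix().T
    r,_=cv2.Rodrigues(Rm)
    return cv2.projectPoints(np.array([P],float),r,-Rm@np.array(c["xyz"]),c["mtx"],np.array([c["k1"],0,0,0.]))[0][0,0]
E
python3 - <<'E'
from h import *
c=robot.camera("side");t=robot.camera("top")
s=robot.observe();p=np.array(s["eef_pos"])
print("tip",proj(c,p),"grasp",proj(c,p+[0,0,.019]),"ball",proj(c,[.638,.084,.197]),proj(c,[.638,.084,.190]),"oldtip",proj(c,[.6388,.0829,.178]))
cv2.imwrite("pics/top5c.png",cv2.convertScaleAbs(cv2.resize(t["img"][160:270,190:390],None,fx=4,fy=4,interpolation=cv2.INTER_CUBIC),alpha=1.6))
E
```

```text
tip [322.47722791 176.75138557] grasp [322.59560779 171.26844706] ball [327.37453985 196.88750694] [327.31076603 198.82656625] oldtip [327.64712809 202.28492452]
```

View pics/top5c.png

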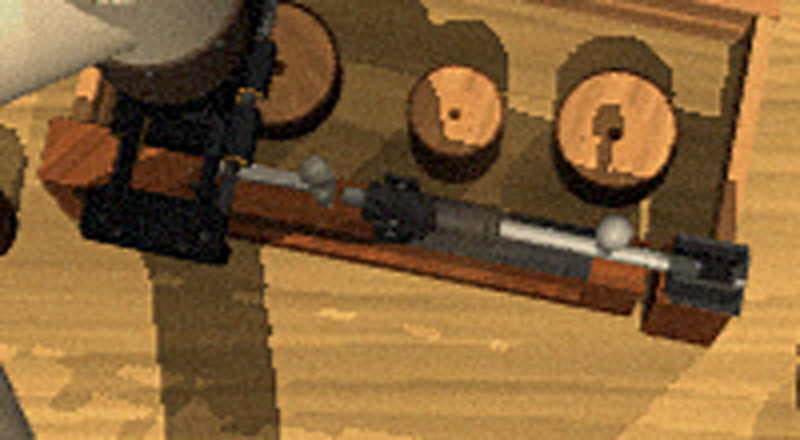

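```bash
cat >> h.py <<'E'
def cloud(c,b):
    x0,y0,x1,y1=b; vv,uu=np.mgrid[y0:y1,x0:x1]; z=c["z_map"][y0:y1,x0:x1]
    p=cv2.undistortPoints(np.stack([uu,vv],-1).reshape(-1,1,2).astype(float),c["mtx"],np.array([c["k1"],0,0,0.]))[:,0]
    W=R.from_rotvec(c["attitude"]).apply(np.c_[p,np.ones(len(p))]*z.reshape(-1,1))+c["xyz"]
    return W.reshape(z.shape+(3,))
E
python3 - <<'E'
from h import *
np.set_printoptions(linewidth=200)
c=robot.camera("side"); 
W=cloud(c,(314,158,334,182))
print((W[...,2]*1000).round().astype(int)); print((W[...,1]*1000).round().astype(int)); print((W[...,0]*1000).round().astype(int))
print(robot.observe()["eef_pos"])
E
```

```text
[[ 318   -1   -3  286  295  292  294  291  292  292  290  288  291  291  291   -1 1052    1   -4   -7]
 [  -5   -1   -3  278  291  292  289  288  289  289  287  286  288  284  287   -5    0   -1    0    0]
 [   3   -1   -1   -2  288  288  286  284  285  283  282  281  283  283  281    2    0   -5   -2    1]
 [   0   -2   -3    2  281  281  282  283  278  282  277  281  282  281   -4    3    1   -1    1    0]
 [  -2    2    9    2  272  284  279  281  279  273  279  274  276  277    3   -2    0   -1    2    1]
 [  -3   -4    5    4  265  278  277  276  276  270  273  272  274  276    2   -1    3    1   -1    0]
 [   0   -1    3   -5  259  277  272  272  271  268  272  267  269  271    0   -2    1    4    1    1]
 [   0    0    0    2  259  266  269  270  268  265  267  264  270    0   -1    0    1    2    5   -3]
 [  -1   -1    0   -5  254  263  266  266  268  264  266  267  265   -3    0   -5   -2   -1    4    1]
 [   0    1    4    1  251  256  263  263  259  261  261  260  260    6    2   -1    1   -2    1   -1]
 [  -3    4    3   -1  247  254  261  263  258  257 1052  256  255   -
[... 5173 characters left out ...]

 [746 746 751 753 757 761 763 766 768 772 779 780 781 788 788 791 795 798 803 802]
 [743 744 748 751 753 758 762 763 765 771 769 777 777 781 787 790 792 796 798 802]
 [742 744 685 752 750 755 758 760 764 767 771 772 777 778 783 786 788 794 796 800]
 [677 682 682 685 751 754 758 759 765 763 769 772 775 778 781 786 789 790 793 796]
 [676 678 681 684 750 751 754 757 759 762 768 769 772 777 779 783 783 789 793 794]
 [674 676 679 682 685 751 753 755 758 761 762 765 771 774 777 782 783 786 790 792]
 [672 675 677 680 682 747 749 753 756 758 763 764 769 771 773 778 780 784 788 790]
 [671 673 676 677 680 685 747 752 755 758 760 764 767 768 771 774 780 780 783 787]]
[0.64992429 0.14033115 0.21910364]
```

Run:
```python
from h import *
need([.638,.084,.156])
```

```text
shift [0.23  0.005 0.253] turn units 0.003 F [0.3 0.4 0.2] tcp [0.6499 0.1403 0.2191] w 0.006 t 6.2
```

Call:
servo_tool(rows=[[0,0,-0.04,0,0.3],[0.06,0,-0.04,0,0.3],[0.12,0,-0.04,0,0.3],[0.18,0,-0.04,0,0.3],[0.23,0.005,-0.04,0,0.3],[0.23,0.005,-0.04,0,0.3],[0.23,0.005,-0.04,0,0.3]])

```text
time_s: 7.08
eef_pos: [0.6382, 0.0845, 0.2294]
tool_rot: [-2.003, 2.42, 0.0]
contact_force: [-0.6, -0.2, 0.2]
gripper_width: 0.631
```

Call:
servo_tool(rows=[[0,0,0.1,0,0.3],[0,0,0.2,0,0.3],[0,0,0.293,0,0.3],[0,0,0.293,0,0.3],[0,0,0.293,0,0]])

```text
time_s: 7.7
eef_pos: [0.639, 0.0849, 0.1573]
tool_rot: [-2.003, 2.418, -0.002]
contact_force: [1.0, -0.5, 0.8]
gripper_width: 0.6
```

Run:
```python
from h import *
need([.638,.084,.156])
c=robot.camera("side");cv2.imwrite("pics/side6c.png",cv2.resize(c["img"][140:230,280:370],None,fx=6,fy=6,interpolation=cv2.INTER_CUBIC))
W=cloud(c,(318,185,338,208)); print((W[...,2]*1000).round().astype(int))
```

```text
shift [0.004 0.003 0.005] turn units 0.006 F [ 1.  -0.5  0.8] tcp [0.639  0.0849 0.1573] w 0.6 t 7.7
[[ 276  276  268  269  269  267  268  267  266  267  268  266  268  265
   265  268  266  261  262  262]
 [ 273  272  268  264  268  265  265  266  265  267  265  265  262  261
    84   81   82   80  223  227]
 [ 267  269  265  263  265  262  261  261  172   82   83   84   82   79
    79   79   77   75  222  229]
 [ 268  268  119  110   80   81   81  169  171   80   80   78   76   73
    78   73   74   71  219  225]
 [ 263  263  124  107   79   74   79  163  172   75   76   74   71   70
    73   67   70   69  213  227]
 [ 261  262  119  121   74   72  161  162  169  171   70   67   70   68
    67   65   66   62  210  220]
 [ 256  255  167  164  162  160  165  161  163  162   63   64   61   64
    66   64   62   60  206  215]
 [ 225  163 1052  164  161  160  157  154  161  161   58   60   49   50
    50   49   51   50  206  212]
 [ 225  157  166  165  167  163   49  150  160  159   47   52   51   51
    51   52   52   48  203  205]
 [ 223  121  164  162  166  160  138  206  208  206  2
[... 716 characters left out ...]
7  169  187  187  189   23   23   19
    10   12   13    8   11  185]
 [ 195  118  121  123  119  163  170  167  184  181  183   13   10   10
    10   11   12   10    7  179]
 [ 187  120  118  123  119  119  169  169  181  178  182    9   14   13
    10   12    8   12   15    9]
 [ 185  120  120  122  122  122  165  171  174  178  177    6    7   12
    12    9   10    9   11    9]
 [ 183  123  123  121  117  121  167  168  172  172  171  172  172    7
    11   12   13   11   13    9]
 [ 122  118  122  122  121  118  165  169  167  172  172  169  168   10
    11   14   11   11    8    6]
 [ 120  120  123  118  119  120  166  168  166  164  163  165  165 1052
     9   11   10    9    8    9]]
```

View pics/side6c.png

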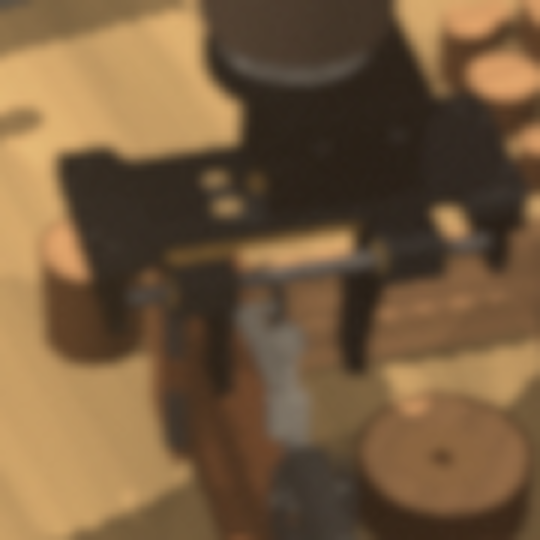

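Call:
servo_tool(rows=[[0,0,0,0,-1],[0,0,0,0,-1],[0,0,0,0,-1],[0,0,0,0,-1],[0,0,0,0,-1],[0,0,0,0,-1],[0,0,0,0,-1],[0,0,0,0,-1]])

```text
time_s: 8.75
eef_pos: [0.6384, 0.0844, 0.1564]
tool_rot: [-2.003, 2.42, -0.001]
contact_force: [1.5, -1.2, 0.7]
gripper_width: 0.182
```

Call:
servo_tool(rows=[[-0.018,0,-0.03,0,-1],[-0.038,0,-0.056,0,-1],[-0.06,0,-0.08,0,-1],[-0.082,0,-0.1,0,-1],[-0.134,0,-0.132,0,-1],[-0.19,0,-0.155,0,-1],[-0.236,0,-0.164,0,-1],[-0.236,0,-0.164,0,-1]])

```text
time_s: 9.75
eef_pos: [0.6495, 0.1434, 0.1978]
tool_rot: [-2.004, 2.418, -0.001]
contact_force: [0.5, -1.4, -1.2]
gripper_width: 0.182
```

Run:
```python
from h import *
need([.638,.084,.156])
c=robot.camera("side");cv2.imwrite("pics/side7c.png",cv2.resize(c["img"][130:230,280:380],None,fx=6,fy=6,interpolation=cv2.INTER_CUBIC))
c=robot.camera("top");cv2.imwrite("pics/top7c.png",cv2.convertScaleAbs(cv2.resize(c["img"][160:270,190:390],None,fx=4,fy=4,interpolation=cv2.INTER_CUBIC),alpha=1.6))
```

```text
shift [0.242 0.001 0.167] turn units 0.007 F [ 0.5 -1.4 -1.2] tcp [0.6495 0.1434 0.1978] w 0.182 t 9.75
```

View pics/side7c.png

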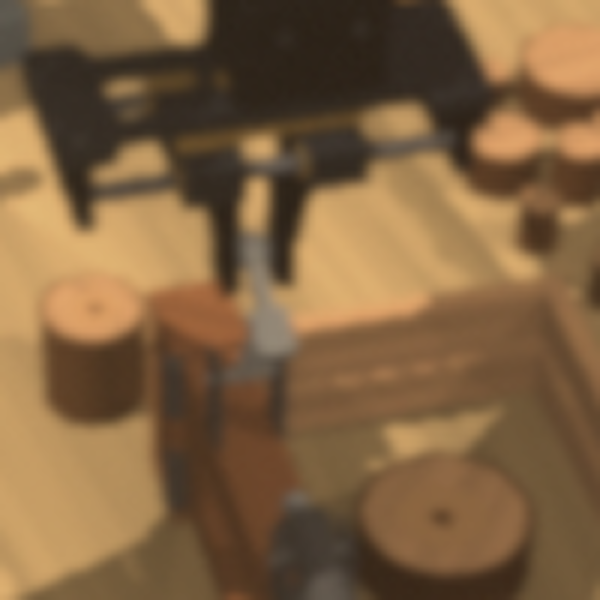

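View pics/top7c.png

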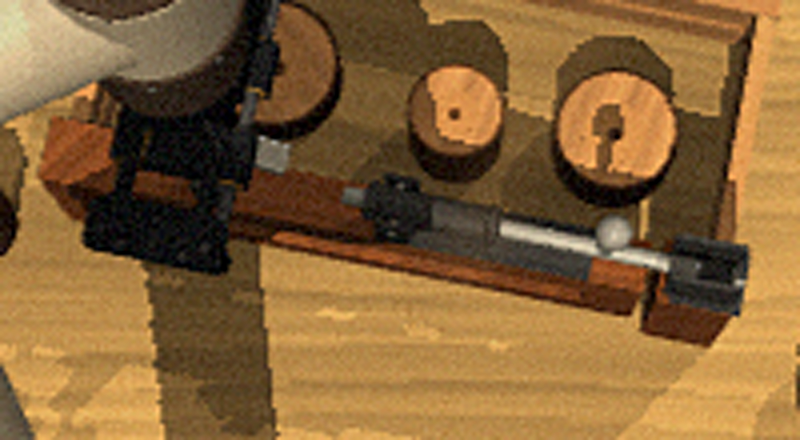

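Call:
servo_tool(rows=[[0,0,0,0,0.1],[0,0,0,0,0.3],[0,0,0,0,0.3],[0,0,-0.1,0,0.3],[0,0,-0.25,0,0.3],[0,0,-0.35,0,0.3],[0,0,-0.35,0,0.3]])

```text
time_s: 10.72
eef_pos: [0.6502, 0.1426, 0.2876]
tool_rot: [-2.0, 2.416, -0.003]
contact_force: [-0.6, 0.6, -0.1]
gripper_width: 0.646
```

Run:
```python
from h import *
need([.605,-.0955,.285])
```

```text
shift [ 0.969 -0.     0.008] turn units 0.004 F [-0.6  0.6 -0.1] tcp [0.6502 0.1426 0.2876] w 0.646 t 10.725
```

Call:
servo_tool(rows=[[0.2,0,0,0,0.3],[0.4,0,0,0,0.3],[0.6,0,0,0,0.3],[0.8,0,0,0,0.3],[0.969,0,0,0,0.3],[0.969,0,0,0,0.3],[0.969,0,0,0,0.3]])

```text
time_s: 11.6
eef_pos: [0.6036, -0.0954, 0.2838]
tool_rot: [2.002, -2.42, -0.002]
contact_force: [-0.1, 1.1, 0.2]
gripper_width: 0.65
```

Run:
```python
from h import *
need([.605,-.0955,.154])
c=robot.camera("side");cv2.imwrite("pics/side8c.png",cv2.resize(c["img"][130:330,250:430],None,fx=3,fy=3,interpolation=cv2.INTER_CUBIC))
c=robot.camera("top");cv2.imwrite("pics/top8c.png",cv2.convertScaleAbs(cv2.resize(c["img"][160:270,190:390],None,fx=4,fy=4,interpolation=cv2.INTER_CUBIC),alpha=1.6))
```

```text
shift [-0.    -0.006  0.519] turn units 0.003 F [-0.1  1.1  0.2] tcp [ 0.6036 -0.0954  0.2838] w 0.65 t 11.6
```

View pics/side8c.png

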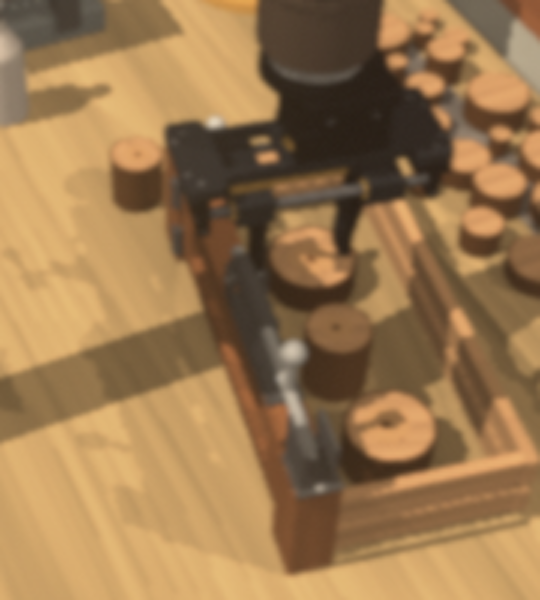

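View pics/top8c.png

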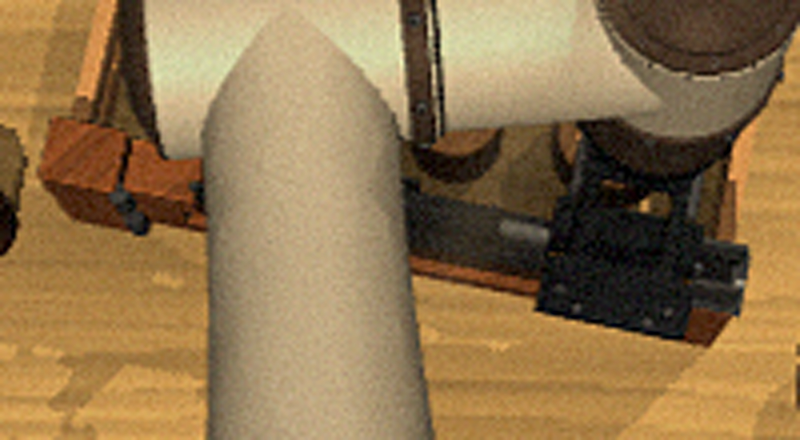

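Call:
servo_tool(rows=[[0,-0.006,0.15,0,0.3],[0,-0.006,0.3,0,0.3],[0,-0.006,0.42,0,0.3],[0,-0.006,0.52,0,0.3],[0,-0.006,0.52,0,0.2],[0,-0.006,0.52,0,0]])

```text
time_s: 12.45
eef_pos: [0.6064, -0.0953, 0.1558]
tool_rot: [-2.004, 2.418, -0.002]
contact_force: [-0.3, -0.1, 0.4]
gripper_width: 0.558
```

Call:
servo_tool(rows=[[0,0,0,0,-1],[0,0,0,0,-1],[0,0,0,0,-1],[0,0,0,0,-1],[0,0,0,0,-1],[0,0,0,0,-1],[0,0,0,0,-1],[0,0,0,0,-1]])

```text
time_s: 13.45
eef_pos: [0.6056, -0.096, 0.1549]
tool_rot: [-2.003, 2.42, -0.001]
contact_force: [0.3, -0.9, 0.6]
gripper_width: 0.231
```

Run:
```python
from h import *
need([.605,-.0955,.154])
c=robot.camera("side");cv2.imwrite("pics/side9c.png",cv2.resize(c["img"][180:300,290:410],None,fx=5,fy=5,interpolation=cv2.INTER_CUBIC))
```

```text
shift [-0.002  0.003  0.004] turn units 0.004 F [ 0.3 -0.9  0.6] tcp [ 0.6056 -0.096   0.1549] w 0.231 t 13.45
```

View pics/side9c.png

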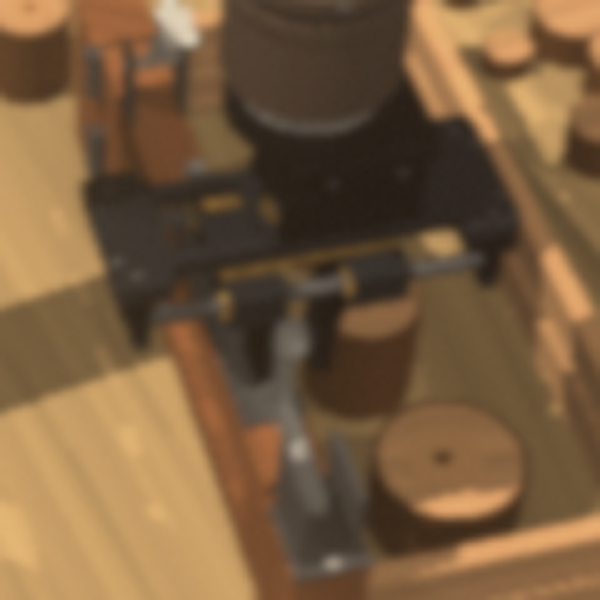

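Call:
servo_tool(rows=[[0,0,-0.012,0,-1],[-0.005,0,-0.024,0,-1],[-0.01,0,-0.036,0,-1],[-0.015,0,-0.046,0,-1],[-0.015,0,-0.046,0,-1],[-0.015,0,-0.046,0,-1]])

```text
time_s: 14.25
eef_pos: [0.606, -0.0922, 0.1661]
tool_rot: [2.003, -2.42, -0.0]
contact_force: [0.7, 0.0, -2.6]
gripper_width: 0.233
```

Run:
```python
from h import *
need([.605,-.0955,.154])
c=robot.camera("side");cv2.imwrite("pics/side10c.png",cv2.resize(c["img"][180:300,290:410],None,fx=5,fy=5,interpolation=cv2.INTER_CUBIC))
```

```text
shift [0.014 0.002 0.049] turn units 0.004 F [ 0.7  0.  -2.6] tcp [ 0.606  -0.0922  0.1661] w 0.233 t 14.25
```

View pics/side10c.png

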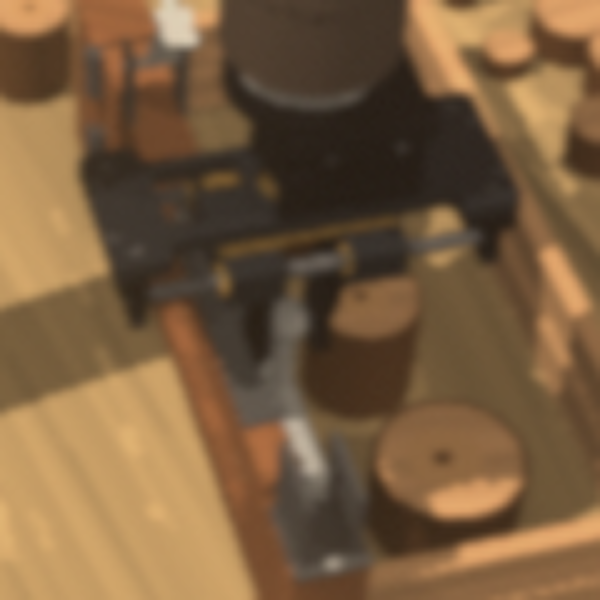

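Call:
servo_tool(rows=[[-0.025,0,0,0,-1],[-0.05,0,0,0,-1],[-0.075,0,0,0,-1],[-0.1,0,0.002,0,-1],[-0.13,0,0.004,0,-1],[-0.16,0,0.006,0,-1],[-0.18,0,0.006,0,-1],[-0.18,0,0.006,0,-1]])

```text
time_s: 15.3
eef_pos: [0.6147, -0.0471, 0.1645]
tool_rot: [-2.003, 2.419, 0.001]
contact_force: [1.3, -0.2, -2.1]
gripper_width: 0.227
```

Run:
```python
from h import *
need([.605,-.0955,.154])
c=robot.camera("side");cv2.imwrite("pics/side11c.png",cv2.resize(c["img"][180:300,290:410],None,fx=5,fy=5,interpolation=cv2.INTER_CUBIC))
```

```text
shift [0.197 0.002 0.042] turn units 0.005 F [ 1.3 -0.2 -2.1] tcp [ 0.6147 -0.0471  0.1645] w 0.227 t 15.3
```

View pics/side11c.png

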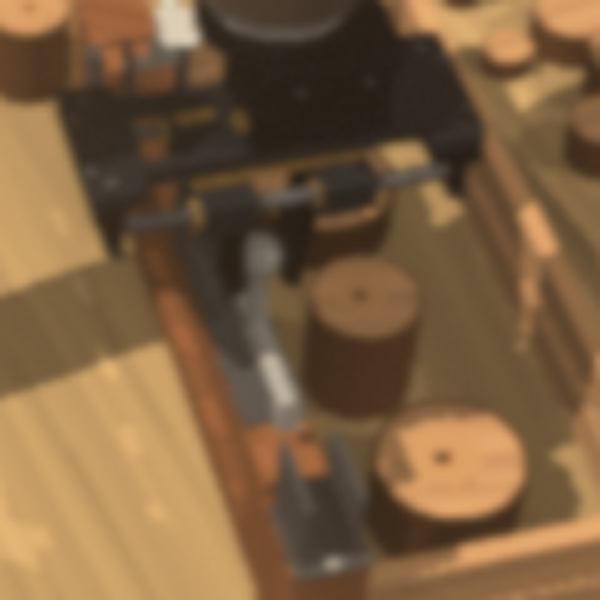

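Call:
servo_tool(rows=[[0,0.026,0,0.05,-1],[-0.001,0.052,0,0.1,-1],[-0.005,0.104,0,0.2,-1],[-0.005,0.104,0,0.2,-1]])

```text
time_s: 15.85
eef_pos: [0.5881, -0.0419, 0.165]
tool_rot: [1.88, -2.517, -0.0]
contact_force: [1.6, 0.6, -1.8]
gripper_width: 0.228
```

Run:
```python
from h import *
H=np.array([.6638,.2082]); 
s=robot.observe(); v=np.array(s["eef_pos"][:2])-H; print(np.linalg.norm(v)); need([.605,-.0955,.154])
th=0.41
d=-py[:2]*np.cos(th)-px[:2]*np.sin(th)
tgt=[*(H+.26*d),s["eef_pos"][2]]; need(tgt,-th)
c=robot.camera("side");cv2.imwrite("pics/side12c.png",cv2.resize(c["img"][180:320,280:420],None,fx=4,fy=4,interpolation=cv2.INTER_CUBIC))
```

```text
0.26130051637000473
shift [ 0.186 -0.126  0.044] turn units -0.196 F [ 1.6  0.6 -1.8] tcp [ 0.5881 -0.0419  0.165 ] w 0.228 t 15.85
shift [-0.055  0.313  0.   ] turn units 0.624 F [ 1.6  0.6 -1.8] tcp [ 0.5881 -0.0419  0.165 ] w 0.228 t 15.85
```

View pics/side12c.png

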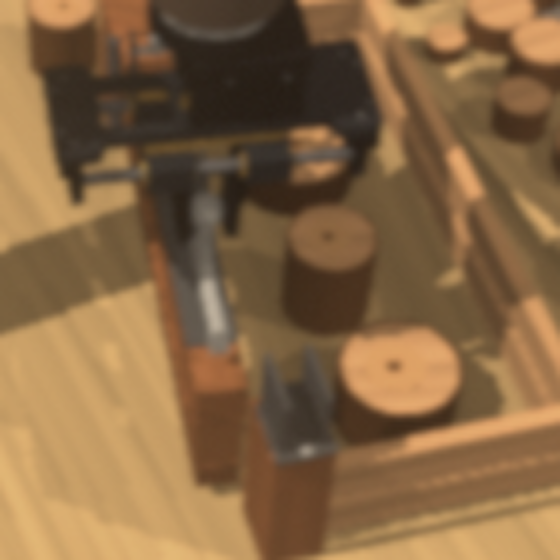

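Call:
servo_tool(rows=[[-0.001,0.052,0,0.1,-1],[-0.005,0.104,0,0.2,-1],[-0.013,0.166,0,0.32,-1],[-0.025,0.227,0,0.44,-1],[-0.041,0.28,0,0.55,-1],[-0.053,0.315,0,0.62,-1],[-0.053,0.315,0,0.62,-1],[-0.053,0.315,0,0.62,-1]])

```text
time_s: 16.9
eef_pos: [0.5179, -0.0072, 0.165]
tool_rot: [-1.47, 2.777, -0.001]
contact_force: [0.7, -1.0, -2.2]
gripper_width: 0.231
```

Run:
```python
from h import *
H=np.array([.6638,.2082]); 
s=robot.observe(); v=np.array(s["eef_pos"][:2])-H; print(np.linalg.norm(v),np.arctan2(-v@px[:2],-v@py[:2])); need([.605,-.0955,.154])
c=robot.camera("side");cv2.imwrite("pics/side13c.png",cv2.resize(c["img"][150:350,220:420],None,fx=3,fy=3,interpolation=cv2.INTER_CUBIC))
c=robot.camera("top");cv2.imwrite("pics/top13c.png",cv2.convertScaleAbs(cv2.resize(c["img"][130:330,120:440],None,fx=2.5,fy=2.5,interpolation=cv2.INTER_CUBIC),alpha=1.6))
```

```text
0.26016728349132584 0.40513702377906585
shift [ 0.096 -0.486  0.044] turn units -0.814 F [ 0.7 -1.  -2.2] tcp [ 0.5179 -0.0072  0.165 ] w 0.231 t 16.9
```

View pics/side13c.png

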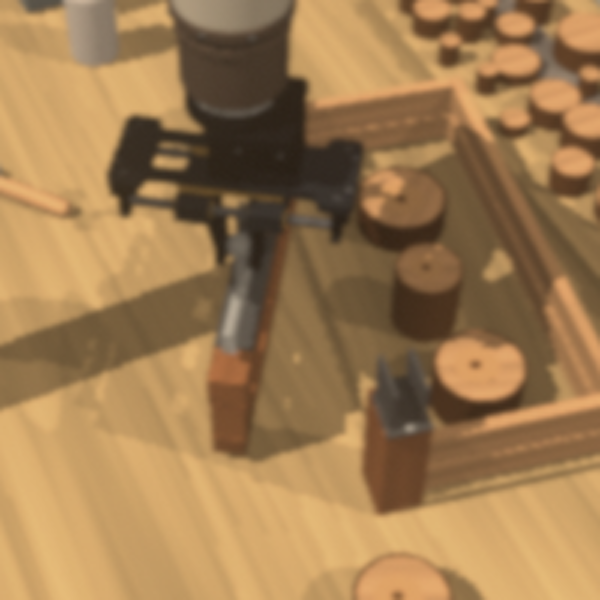

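View pics/top13c.png

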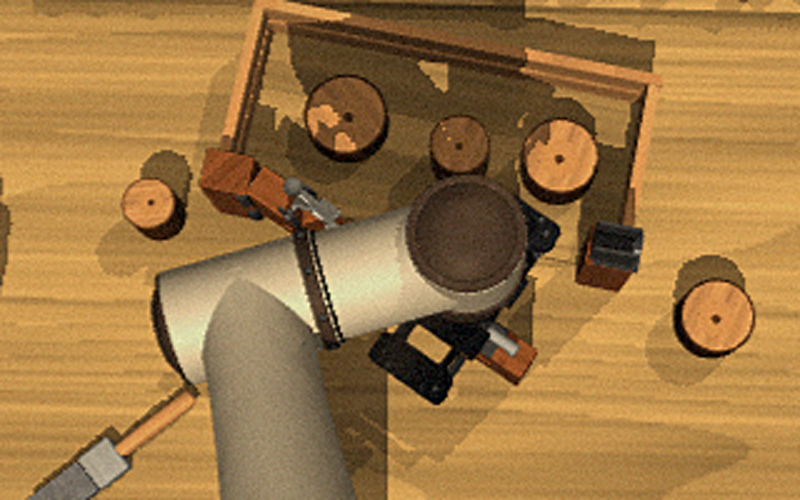

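Run:
```python
from h import *
H=np.array([.6638,.2082,.12]); c=robot.camera("side");t=robot.camera("top")
for u in((291.5,276),(305.5,275)):
    p=onz(c,u,.12); v=p-H; print(p,"px",v@px,"py",v@py)
for u in((513/2.5+120,382/2.5+130),(537/2.5+120,350/2.5+130)):
    for z in(.12,): p=onz(t,u,z); v=p-H; print("top",p,"px",v@px,"py",v@py)
# lever ball
ub=(292/2.5+120,187/2.5+130); p=onz(t,ub,.235); print("leverball",p)
s=robot.observe();print(s["time_s"],s["contact_force"],np.abs(s["qd"]).max())
```

```text
[ 0.46875997 -0.06594699  0.12      ] px -0.13975503762428523 py -0.3060485502904877
[ 0.50170936 -0.07753918  0.12      ] px -0.10520930452900665 py -0.3112093423573695
top [ 0.45768658 -0.05634971  0.12      ] px -0.15244168096733376 py -0.29871529022685234
top [ 0.48999258 -0.07977042  0.12      ] px -0.11629385152139858 py -0.31561325142065344
leverball [0.62294241 0.15447381 0.235     ]
17.1 [ 0.8169134  -2.01246619 -1.51681876] 0.0033878935556324484
```

```bash
python3 -c "
from workcell import robot
print(robot.close_job())"
```

```text
the job is handed in; nothing more can be done
None
```

The gate is standing ajar, held by the bolt's knob, and I handed the job in at about 17 s of the 45 s.

I swung the lever up, pinched the bolt's knob, lifted it about 11 mm and drew the bolt about 45 mm clear of the keeper. Then I swung the gate out along its arc.

Last checks before hand-in:
- **Gate opening:** the TCP path around the hinge gives 0.405 rad. The free end measures about 12 cm out in the side view and 13 cm in the top view, so the two disagree by about 1 cm.
- **Grip:** the knob is still held, with the opening steady at 0.23. The reported force on the tool was under 3 N.
- **Lever:** it is still up, at about 1.0 rad.
- **Loose things:** the brush, slice d and slice e are within a pixel or two of where they started in the top view. The slices in the pen looked undisturbed. I did not re-measure the sanding block or the glue bottle, but nothing went near the block and the arm passed high over the bottle's side of the bench.

**First try failed:** my first pinch of the lever ball slipped off. The fingertips really sit about 22 mm above the reported TCP, which I confirmed from the depth image and allowed for in later grasps. The lever did not move on that try.

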